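# Lock the inlet head onto the fume extractor's filter stack

### The arm

A 6-joint arm with a two-finger parallel gripper is mounted at the origin on the work surface. World frame = base frame: x ahead of the robot, y to its left, z up, the work surface at z = 0. Lengths are in m, angles in rad, forces in N, time in s.
With the tool pointing down it reaches from about 0.4 to 0.825 m from the base axis. Payload 7 kg.
Tool frame: the origin (TCP) lies at the very end of the fingers, on their centre line; the grasp point (between the pads) lies 19 mm behind it; y points along the fingers, z is the direction in which the jaws open and shut, and the axes are right-handed (so a half turn about y gives the same grasp; the last joint's range is limited). The gripper opens to 88 mm and grips with 3 to 60 N. Pads are 19 mm wide; open, the fingers measure 130 mm over their backs; the gripper's body (78 mm by 193 mm) begins 47 mm behind the grasp point.
Start: joints at [1.567, 0.359, 0.012, 0, -1.224, -0.288], TCP at [0.194, 0.646, 0.227] pointing down, gripper open.
Joint ranges: [-3.07, 3.07], [-1.43, 2.12], [-1.02, 1.25], [-3.03, 1.67], [-3.05, -0], [-3.03, 3.03]. Speed limits (rad/s): [2.39, 2.39, 3.01, 3.14, 3.14, 3.14].

### API

Orientations are given as [roll, pitch, yaw] about the fixed x, y, z axes, in that order (R = Rz(yaw) Ry(pitch) Rx(roll)).
In Python, from station import get_state, grab_frame, job_done, regions_of gives the robot as it stands.
- The arm moves only by the tool drive_tool, never from a script. Its argument "rows" is a list of rows, each a list of 3 entries, a list of its own where there are three numbers: the shift along the world's x, y, z as a fraction of full scale, then the turn about the world's z as a fraction of full scale, then the opening, from 0 (shut) to 1 (fully open). A call has 1 to 12 rows; each row is the pose to reach, as a shift and turn from the pose commanded when the call began; what a row does not reach only later rows make up. Full scale, the value 1, is 30 cm for a shift and 90 degrees for a turn. A row lasts 1/10 s, in which the tool goes at most 50 mm and 8.59 degrees, less where a joint would pass 70% of its speed; a pose out of reach is approached as far as the arm can. A call with a number of a shift or a turn outside -1 to 1 is refused whole. A call with a gripper value outside its range is refused whole. The fingers move at their own pace and stop on an object; "newtons" is the grip in N (left out, the last holds). Time passes only in rows, so rows that repeat a pose let the fingers close. It gives the time, the measured TCP pose, the force and the opening at its end, in the units of the state.
- get_state(): the state, without advancing time (a new reading comes with each control period).
- grab_frame(name): name is "side" or "top"; returns a dict with "img" (480x640x3 uint8, blue, green, red), "fx", "fy", "cx", "cy" (pixels), "T" (4x4, takes a point from camera to world coordinates). Camera axes: x right, y down, z forward; pixel columns grow to the right and rows downward; lengths in m; the calibration is good to about 2 mm. A picture is of the moment at which its call begins. There is no depth.
- job_done(): hands the job in, once; it reports no verdict.
Trained networks look in a picture, given as the dict that the camera call returned (one of the last four; its "shot" number tells which), for a name from the list of things; names that differ only in an ending like _2 or _b are one class to them, and where a whole thing is asked for, a point or a joint stands for the part that bears it (a point fixed in the world has none). Each returns a list of dicts, best first, with "confidence" (0 to 1); they miss things now and then, are a little off and sometimes report something else, mostly with a low value. They report only what shows in the picture. A call takes as long as a camera call. They do not tell look-alikes from the thing itself.
- regions_of(picture, thing): "pixels" (480x640 bool, what is visible of it) and "box" ([left, top, right, bottom] in pixels, round what is visible of it).
The state is a dict: "t": time; "q": joint angles; "qd": joint speeds; "joint_efforts": joint torques, N m; "eef_pos": TCP position; "ee_rot": TCP orientation; "force": force on the tool from outside, world axes, zero at the start; "moment": the same for the moment, N m; "width": finger opening in m.
Only numpy, scipy, OpenCV 4.12 (cv2) and the standard library are available. Lean on these libraries where they do the work, as an engineer would, in place of code of your own. Each camera call takes 0.05 s, during which the arm holds its last target. There are 200 camera calls.

### The job

Put the bench fume extractor back together: pick up its loose inlet head (the short drum with a grip bar and a side lever), set it down gently, not dropped, into the open collar on top of the filter stack so that its two lugs go down through the two notches, either way round. Then swing its lever clockwise, seen from above, through the quarter turn until the head stops fully home under the collar's lips, and let go. Leave the spare filter stage and the other things on the bench where they are.

Things in the scene. Friction and masses are not known exactly. Their poses are not given: they have to be found in the camera images.
- head: Loose inlet head: grey drum 116 mm across, 42 mm tall, 0.3-0.65 kg, upright on the bench at any yaw, left or right of the extractor (where the spare stage is not). Bevelled below: 108 mm across at the bottom, 116 mm from 6 mm up. Grip bar, lever and its two lugs lie in one line, along its x. Origin: centre of its underside; z up; lever along +x.
- bar (a point): Middle of the head's black grip bar, on the head's axis, 72 mm above the underside; axes as the head's. The bar runs along x: 92 mm long, 18 mm wide (y), z 64 to 80 mm, on two posts 14 mm long centred at x = +-38 mm, with 22 mm free room under it between the posts.
- lever_tip (a point): Outer end of the head's lever, 112 mm from the axis, 31 mm above the underside. The lever is a flat upright vane, 12 mm thick (y), 24 mm tall (z 19 to 43 mm), sticking out of the drum along +x above the lug there.
- lug (a point): Outer end of the lug under the lever, 67 mm from the head's axis, 3 mm above its underside. The two lugs stick out at the bottom along +x and -x, each 22 mm wide (y) and 6 mm tall (z 0 to 6 mm), both alike.
- extractor: Fume extractor, bolted down: beige fan drum 170 mm across, 75 mm tall; on it, already locked, a grey slotted filter stage 144 mm across; on top an aluminium bayonet collar 152 mm across, floor 130 mm and top edge 145 mm above the bench. Origin: centre of its underside; z up; x is the line in which the head's lugs lie when fully home.
- seat (a point): Centre of the collar's floor, 130 mm above the bench, where the head's underside comes to rest; axes as the extractor's. Lips overhang the floor all round (opening 122 mm across, underside 9.5 mm, top 15 mm above the floor) but for two notches. About 3 mm radial play, light friction, no spring or click.
- notch_a (a point): Middle of one notch, 67 mm from the axis, at the height of the collar's top edge, 80 degrees counter-clockwise (from above) from the extractor's +x. The notch is 44 degrees wide, open above and at the side; the head goes straight down with a lug in each notch, either way round.
- notch_b (a point): Middle of the other notch, opposite and alike (-100 degrees from the extractor's +x).
- home (a point): Where the lug that went down through notch_a ends, 67 mm from the axis along the extractor's +x, 3 mm above the floor, under the lip; the other lug ends opposite. From the notches the head turns 80 degrees clockwise (from above) to hidden end stops, there its x and the extractor's x are in line, same or opposite way. Counter-clockwise is blocked.
- spare_stage: a loose spare filter stage, grey slotted drum 144 mm across (152 mm at its collar) and 75 mm tall with an aluminium collar on top and neither bar nor lever; origin at the centre of its underside; to be left alone
- psu: an open power supply module, aluminium and a green board, 152 x 98 x 62 mm, near the far edge; origin under its middle; leave alone
- meter: a black hand multimeter lying flat, 150 x 75 x 42 mm, near the far edge; origin under its middle; leave alone
- spool: a standing solder spool, 62 mm across, 42 mm tall, left beyond the extractor; origin under its middle; leave alone
- flux: a white bottle, 42 mm across, 100 mm tall, right beyond the extractor; origin under its middle; leave alone
- heatsink: a finned aluminium heat sink, 70 x 50 x 30 mm, lying left beyond the extractor; origin under its middle; leave alone
- driver: a black-handled screwdriver, 190 mm long, lying across between the robot and the extractor; origin under its middle, x towards its tip; leave alone
Things that resemble listed ones, but are neither listed nor needed, are in the scene too. What is shaped like the head but blue or orange is not meant.

How it is judged:
On the way:
1. the head stands in the collar, its lugs down through the notches, not yet turned home (horizontal distance between head and seat below 0.008 m and z of head in the frame of seat below 0.003 m and angle between head's own z axis and vertical below 0.06 rad and angle between the x axis of head and the x axis of extractor, either way round above 0.4 rad), for 0.2 s.
At the end, for the whole second after the job is handed in: The head stands upright (within 3 degrees) on the collar's floor (height within 3 mm, centre within 6 mm of the seat's), its lugs turned under the lips to within 0.12 rad (7 degrees) of the end stops (head x in line with extractor x, either way round), at rest and let go (horizontal distance between head and seat below 0.006 m and z of head in the frame of seat between -0.003 and 0.003 m and angle between head's own z axis and vertical below 0.05 rad and angle between the x axis of head and the x axis of extractor, either way round below 0.12 rad and linear speed of head below 0.02 m/s); the robot touches nothing.
It fails at once if the head is dropped into the collar (faster than 0.6 m/s within 30 mm of the seat's axis) (horizontal distance between head and seat below 0.03 m and linear speed of head above 0.6 m/s).
It fails at once if the spare stage is moved more than 30 mm (distance of spare_stage from where it was at the start of the episode above 0.03 m).
It fails at once if the power supply, meter, spool, bottle, heat sink or screwdriver is moved more than 30 mm (distance of any of psu, meter, spool, flux, heatsink, driver from where it was at the start of the episode above 0.03 m).
It also fails if it takes over 61 s, if anything falls off the work surface, if the arm or the gripper's body presses on something with over 40 N, if the wrist force passes 120 N, or if a joint passes its speed limit or range.

## Working session

There is one attempt and no reset: what is moved stays moved. The work goes in short steps, Python scripts to look and compute and a tool call to move; the robot and the scene stay as the last step left them, time stands still between calls to the robot, and variables do not carry over. Pictures are saved under pics/ and viewed, about 8 in all and at most 12, crops included, and the job is handed in when it is done.

Besides the shell and the picture viewer there is one more tool, called after "Request:" in YAML: its name, and indented under it one key for each argument. drive_tool: Moves the arm, as the interface text tells. Its arguments: {"type":"object","properties":{"rows":{"type":"array"},"newtons":{"type":"number"}},"required":["rows"]}

```bash
mkdir -p pics; cat > h.py <<'E'
import numpy as np, cv2
from station import *
def ray(p,u,v):
    d=p["T"][:3,:3]@np.array([(u-p["cx"])/p["fx"],(v-p["cy"])/p["fy"],1]); return p["T"][:3,3],d
def at(p,u,v,z):
    o,d=ray(p,u,v); return o+d*(z-o[2])/d[2]
def px(p,X):
    T=np.array(p["T"]); c=T[:3,:3].T@(np.array(X)-T[:3,3]); return np.array([p["fx"]*c[0]/c[2]+p["cx"],p["fy"]*c[1]/c[2]+p["cy"]])
def grab(n):
    p=grab_frame(n); p["T"]=np.array(p["T"]); return p
E
python3 - <<'E'
from h import *
s=get_state();print(s)
ps=[grab(n) for n in("top","side")]
for n,p in zip(("top","side"),ps):
    cv2.imwrite(f"pics/{n}0.png",p["img"]); print(n,p["fx"],p["cx"],p["cy"],p["T"].round(3).tolist())
    for t in("head","bar","lever_tip","lug","extractor","spare_stage"):
        for r in regions_of(p,t)[:3]:
            m=r["pixels"]; c=np.argwhere(m).mean(0)[::-1]; print(t,round(r["confidence"],2),r["box"],c.round(1),m.sum())
E
```

```text
{'t': 0.0, 'q': array([ 1.56710472e+00,  3.59361567e-01,  1.10794967e-02, -3.88839447e-04,
       -1.22408404e+00, -2.88089835e-01]), 'qd': array([-0.00135974, -0.00168252, -0.00014881,  0.00113266, -0.00135274,
       -0.00076669]), 'joint_efforts': array([-1.18912860e-03, -5.82718134e+01,  2.93078935e+01,  6.99760392e+00,
        6.88961009e-03, -1.47287392e-04]), 'eef_pos': array([0.19404784, 0.64600349, 0.22564106]), 'ee_rot': array([-1.56918737e+00,  9.55833191e-05,  2.84967887e+00]), 'force': array([ 0.32568011, -0.02074413,  0.07624627]), 'moment': array([0.02571583, 0.05858445, 0.02919836]), 'width': 0.08742073955803643}
top 565.4135932783129 325.9028965713016 236.64014025728005 [[-0.014, -0.985, 0.17, 0.328], [-1.0, 0.015, 0.007, -0.007], [-0.01, -0.17, -0.985, 1.174], [0.0, 0.0, 0.0, 1.0]]
head 0.74 [171.0, 339.6, 236.7, 432.7] [201.7 375.3] 3283
head 0.72 [144.0, 245.9, 214.8, 320.0] [180.6 279.4] 3066
head 0.67 [393.8, 314.8, 459.6, 408.2] [425.2 350.4] 3217
bar 0.87 [396.2, 315.4, 454.9, 406.1] [425.  350.6] 3131
bar 0.78 [172.1, 338.7, 235.6, 434.1] [201.7 375.2] 3297
b
[... 855 characters left out ...]
.3, 210.6, 253.2] [180.3 234.4] 1939
bar 0.91 [200.8, 321.9, 292.5, 378.2] [253.8 353.1] 3444
bar 0.89 [214.9, 184.4, 276.7, 227.1] [247.8 206.6] 1686
lever_tip 0.81 [140.6, 208.5, 211.7, 254.2] [179.9 234.8] 1972
lever_tip 0.76 [210.1, 187.6, 274.8, 226.2] [248.  206.6] 1651
lever_tip 0.57 [198.1, 320.2, 293.2, 383.1] [254.  352.8] 3475
lug 0.97 [140.6, 207.2, 209.8, 252.0] [179.9 234.6] 1959
lug 0.81 [212.4, 188.8, 274.3, 230.6] [247.8 206.8] 1697
lug 0.6 [203.3, 319.2, 294.4, 380.5] [253.8 352.7] 3393
extractor 0.92 [295.8, 193.5, 372.6, 279.6] [331.6 237.8] 5549
extractor 0.45 [213.4, 184.1, 277.8, 228.1] [247.5 206.9] 1713
spare_stage 0.56 [346.1, 312.5, 429.3, 398.0] [387.5 356.1] 5728
```

View pics/top0.png

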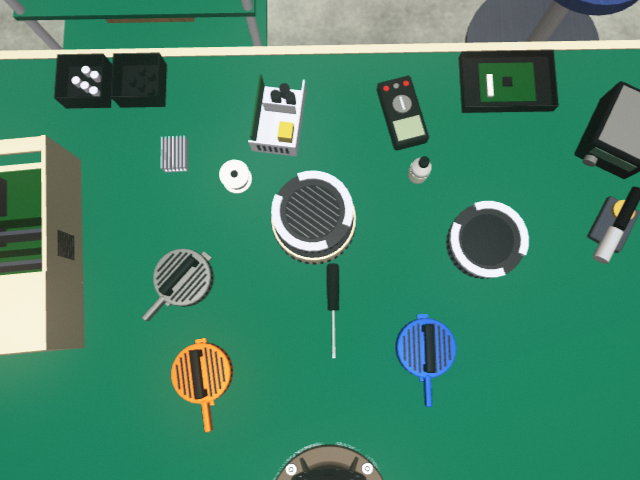

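View pics/side0.png

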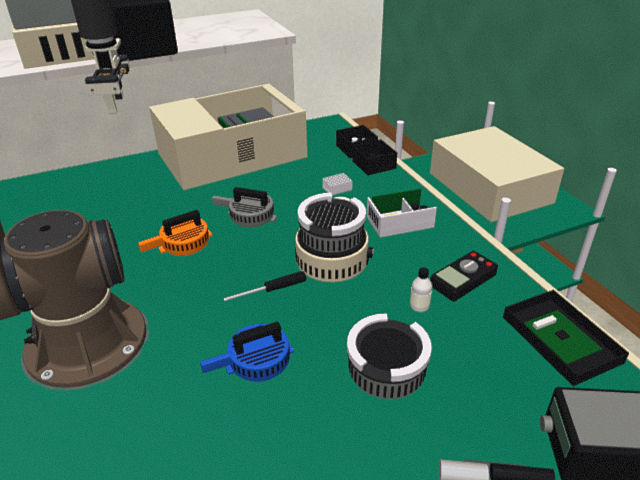

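```bash
cat > m.py <<'E'
from h import *
def head(p,show=None,z0=0.0,near=None):
    """head pose from top picture: drum centre from bar, yaw from lever tip"""
    out=[]
    for r in regions_of(p,"head"):
        m=r["pixels"]; c=np.argwhere(m).mean(0)[::-1]
        hsv=cv2.cvtColor(p["img"],cv2.COLOR_BGR2HSV); sat=np.median(hsv[...,1][m]); 
        if sat>90: continue
        out.append((r["confidence"],c,sat,m))
    return out
def plane(p,m,z):
    vu=np.argwhere(m); o=p["T"][:3,3]; d=np.c_[(vu[:,1]-p["cx"])/p["fx"],(vu[:,0]-p["cy"])/p["fy"],np.ones(len(vu))]@p["T"][:3,:3].T
    return (o+d*((z-o[2])/d[:,2])[:,None])[:,:2]
def bar(p,m,z):
    g=cv2.cvtColor(p["img"],cv2.COLOR_BGR2GRAY); b=(m&(g<50)).astype(np.uint8)
    b=cv2.morphologyEx(b,cv2.MORPH_OPEN,np.ones((3,3)))
    n,l,s,c=cv2.connectedComponentsWithStats(b); k=1+s[1:,4].argmax()
    X=plane(p,l==k,z).astype(np.float32); return cv2.minAreaRect(X)
E
python3 - <<'E'
from m import *
p=grab("top")
for cf,c,sat,m in head(p):
    print("head",cf,c,sat)
    print("bar",bar(p,m,.08))
    X=plane(p,m,.042); ctr=X.mean(0); f=X[np.linalg.norm(X-ctr,axis=1).argsort()[-12:]].mean(0); print("lever tip",f)
r=regions_of(p,"extractor")[0]; m=r["pixels"]
g=cv2.cvtColor(p["img"],cv2.COLOR_BGR2GRAY)
def fit(name,m,z):
    w=(cv2.dilate(m.astype(np.uint8),np.ones((3,3)))>0)&(g>165)&(p["img"][...,0]>150)
    X=plane(p,w,z); 
    from scipy.optimize import least_squares
    c=X.mean(0)
    for _ in range(6):
        R=np.linalg.norm(X-c,axis=1)
        # best centre: all pixels between 61 and 76 mm
        c=least_squares(lambda c:np.clip(np.abs(np.linalg.norm(X-c,axis=1)-.0685)-.0075,0,.02),c).x
    R=np.linalg.norm(X-c,axis=1);k=(R>.058)&(R<.08); a=np.degrees(np.arctan2(*(X-c)[k].T[::-1]))
    h=np.histogram(a,72,(-180,180))[0]
    print(name,c,len(X),np.percentile(R,[2,50,98])); print(list(zip(range(-178,180,5),h)))
fit("ext",m,.145)
for n in("head","extractor"):pass
print([ (r["confidence"],at(p,*np.argwhere(r["pixels"]).mean(0)[::-1],.04)) for r in regions_of(p,"spare_stage")])
a=p["img"][150:350,130:370]; cv2.imwrite("pics/c1.png",cv2.resize(a,None,fx=3.3,fy=3,interpolation=cv2.INTER_CUBIC)[:, :800])
E
```

```text
head 0.77 [180.62919132 279.44674556] 14.0
bar ((0.4143519699573517, 0.30791106820106506), (0.011652981862425804, 0.009667337872087955), 89.16091918945312)
lever tip [0.36425205 0.36595213]
ext [0.54972536 0.02333439] 1850 [0.05536884 0.07124812 0.0845635 ]
[(-178, np.int64(18)), (-173, np.int64(17)), (-168, np.int64(18)), (-163, np.int64(17)), (-158, np.int64(10)), (-153, np.int64(0)), (-148, np.int64(0)), (-143, np.int64(1)), (-138, np.int64(1)), (-133, np.int64(3)), (-128, np.int64(4)), (-123, np.int64(5)), (-118, np.int64(7)), (-113, np.int64(7)), (-108, np.int64(30)), (-103, np.int64(33)), (-98, np.int64(32)), (-93, np.int64(33)), (-88, np.int64(35)), (-83, np.int64(31)), (-78, np.int64(29)), (-73, np.int64(27)), (-68, np.int64(28)), (-63, np.int64(30)), (-58, np.int64(27)), (-53, np.int64(28)), (-48, np.int64(30)), (-43, np.int64(26)), (-38, np.int64(26)), (-33, np.int64(25)), (-28, np.int64(24)), (-23, np.int64(23)), (-18, np.int64(21)), (-13, np.int64(22)), (-8, np.int64(20)), (-3, np.int64(23)), (2, np.int64(18)), (7, np.int64(22)), (12, np.int64(20)), (17, np.int64(20)), (22, np.int64(5)), (27, np.int64(0)), (32, np.int64(0)), (37, np.int64(0)), (42, np.int64(0)), (47, np.int64(0)), (52, np.int64(0)), (57, np.int64(2)), (62, np.int64(25)), (67, np.int64(27)), (72, np.int64(27)), (77, np.int64(28)), (82, np.int64(30)), (87, np.int64(30)), (92, np.int64(29)), (97, np.int64(33)), (102, np.int64(33)), (107, np.int64(36)), (112, np.int64(32)), (117, np.int64(31)), (122, np.int64(32)), (127, np.int64(28)), (132, np.int64(26)), (137, np.int64(26)), (142, np.int64(24)), (147, np.int64(21)), (152, np.int64(21)), (157, np.int64(19)), (162, np.int64(19)), (167, np.int64(18)), (172, np.int64(19)), (177, np.int64(18))]
[(0.8, array([ 0.51306571, -0.32503539,  0.04      ])), (0.53, array([0.44121643, 0.29445266, 0.04      ]))]
```

View pics/c1.png

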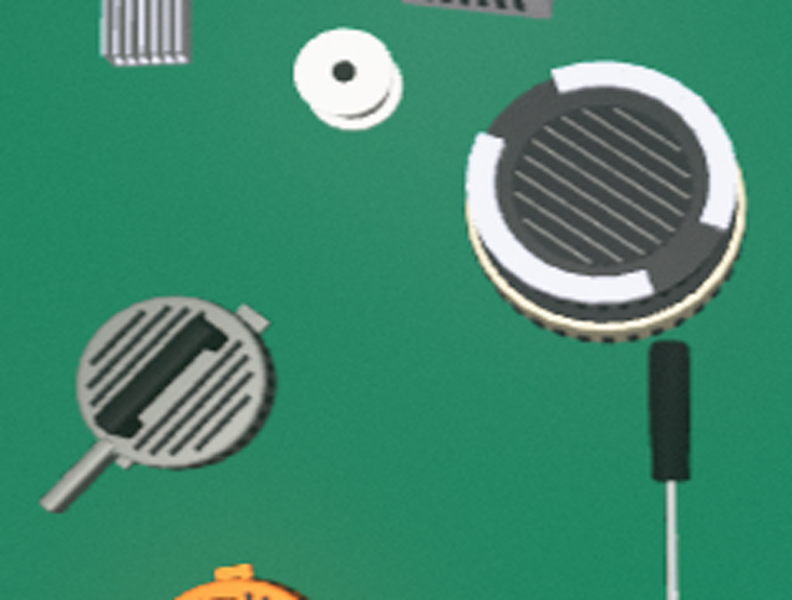

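```bash
cat > fit.py <<'E'
from m import *
from scipy.optimize import minimize
S=4
def draw(p,polys,holes=(),roi=None):
    x0,y0,x1,y1=roi; im=np.zeros(((y1-y0)*S,(x1-x0)*S),np.uint8)
    for P,v in [(P,1) for P in polys]+[(P,0) for P in holes]:
        q=np.array([px(p,X) for X in P]); q=(q+.5-[x0,y0])*S
        if v: q=cv2.convexHull(q.astype(np.float32))[:,0]
        cv2.fillPoly(im,[np.round(q*16).astype(np.int32)],v,shift=4)
    return cv2.resize(im.astype(np.float32),None,fx=1/S,fy=1/S,interpolation=cv2.INTER_AREA)
A=np.linspace(0,2*np.pi,48,endpoint=False)
circ=lambda r,z,a=A:[(r*np.cos(t),r*np.sin(t),z) for t in a]
box=lambda x0,x1,y0,y1,z0,z1:[(x,y,z) for x in(x0,x1) for y in(y0,y1) for z in(z0,z1)]
HEAD=[circ(.058,.042)+circ(.058,.006)+circ(.054,0),box(.05,.112,-.006,.006,.019,.043),box(-.067,.067,-.011,.011,0,.006),box(-.046,.046,-.009,.009,.064,.08)]
def arc(c0,c1): 
    a=np.radians(np.linspace(c0,c1,30)); return circ(.076,.145,a)+circ(.061,.145,a[::-1])
def put(P,x,z0=0):
    c,s=np.cos(x[2]),np.sin(x[2]); return [(x[0]+c*a-s*b,x[1]+s*a+c*b,z0+d) for a,b,d in P]
def run(p,target,model,x0,roi):
    t=target[roi[1]:roi[3],roi[0]:roi[2]].astype(np.float32)
    f=lambda x:np.abs(model(x,roi)-t).sum()/t.sum()
    best=None
    for k in range(2):
        b=minimize(f,x0 if best is None else best.x,method="Nelder-Mead",options=dict(initial_simplex=np.array(x0 if best is None else best.x)+np.array([[0,0,0],[.008,0,0],[0,.008,0],[0,0,.12]])*(1 if k==0 else .4),xatol=1e-4,fatol=1e-4,maxiter=150)); best=b
    return best.x,best.fun
def fithead(p,m,x0,z0=0):
    v=np.argwhere(m); roi=(max(v[:,1].min()-12,0),max(v[:,0].min()-12,0),min(v[:,1].max()+12,640),min(v[:,0].max()+12,480))
    return run(p,m,lambda x,roi:draw(p,[put(P,x,z0) for P in HEAD],roi=roi),x0,roi)
def white(p,m):
    i=p["img"].astype(int); return (i.min(2)>150)&(i[...,0]>=i[...,2]-3)&(cv2.dilate(m.astype(np.uint8),np.ones((5,5)))>0)
def fitcol(p,m,x0):
    # x[2]=yaw of extractor x; lips from -78..58 and 102..238
    v=np.argwhere(m); roi=(v[:,1].min()-8,v[:,0].min()-8,v[:,1].max()+8,v[:,0].max()+8)
    def mod(x,roi):
        return sum(draw(p,(),(),roi=roi) if 0 else poly(p,put(arc(a,b),x),roi) for a,b in((-78,58),(102,238)))
    return run(p,white(p,m),mod,x0,roi)
def poly(p,P,roi):
    x0,y0,x1,y1=roi; im=np.zeros(((y1-y0)*S,(x1-x0)*S),np.uint8)
    q=(np.array([px(p,X) for X in P])+.5-[x0,y0])*S; cv2.fillPoly(im,[np.round(q*16).astype(np.int32)],1,shift=4)
    return cv2.resize(im.astype(np.float32),None,fx=1/S,fy=1/S,interpolation=cv2.INTER_AREA)
E
cat > look.py <<'E'
from fit import *
for n in("top","side"):
    p=grab(n)
    for cf,c,sat,m in head(p): 
        X=at(p,*c,.03)
        if np.hypot(X[0]-.42,X[1]-.29)>.08: continue
        x,f=fithead(p,m,[X[0],X[1],2.3]); print(n,"head",x.round(4),np.degrees(x[2]).round(1),f)
    r=regions_of(p,"extractor")[0]
    x,f=fitcol(p,r["pixels"],[.55,.02,-.7]); print(n,"col",x.round(4),np.degrees(x[2]).round(1),f)
E
python3 look.py
```

```text
top head [0.4477 0.2944 2.4184] 138.6 0.044929634779691696
top col [ 0.5576  0.0256 -0.6426] -36.8 0.07928856462240219
side head [0.4492 0.2946 2.3985] 137.4 0.05558876320719719
side col [ 0.5595  0.0236 -0.6287] -36.0 0.3541041910648346
```

Request:
drive_tool:
  rows:
    - [[0, 0, 0.17], 0, 1]
    - [[0.05, -0.06, 0.33], 0, 1]
    - [[0.847, -1, 0.33], -0.281, 1]
    - [[0.847, -1, 0.33], -0.281, 1]
    - [[0.847, -1, 0.33], -0.281, 1]
    - [[0.847, -1, 0.33], -0.281, 1]
    - [[0.847, -1, 0.33], -0.281, 1]
    - [[0.847, -1, 0.33], -0.281, 1]
    - [[0.847, -1, 0.33], -0.281, 1]
    - [[0.847, -1, 0.33], -0.281, 1]
    - [[0.847, -1, 0.33], -0.281, 1]
    - [[0.847, -1, 0.33], -0.281, 1]
  newtons: 30

```text
t: 2.4
eef_pos: [0.4486, 0.346, 0.3257]
ee_rot: [-1.571, -0.0, 2.407]
force: [0.9, 0.2, 0.1]
width: 0.0876
```

Request:
drive_tool:
  rows:
    - [[0, -0.172, -0.1], 0, 1]
    - [[0, -0.172, -0.25], 0, 1]
    - [[0, -0.172, -0.4], 0, 1]
    - [[0, -0.172, -0.55], 0, 1]
    - [[0, -0.172, -0.65], 0, 1]
    - [[0, -0.172, -0.73], 0, 1]
    - [[0, -0.172, -0.8], 0, 1]
    - [[0, -0.172, -0.85], 0, 1]
    - [[0, -0.172, -0.88], 0, 1]
    - [[0, -0.172, -0.9], 0, 1]
    - [[0, -0.172, -0.9], 0, 1]
    - [[0, -0.172, -0.9], 0, 1]

```text
t: 3.6
eef_pos: [0.4485, 0.2954, 0.0562]
ee_rot: [-1.572, 0.0, 2.409]
force: [0.6, 0.7, 0.7]
width: 0.0876
```

Request:
drive_tool:
  rows:
    - [[0, 0, 0], 0, 0]
    - [[0, 0, 0], 0, 0]
    - [[0, 0, 0], 0, 0]
    - [[0, 0, 0], 0, 0]
    - [[0, 0, 0], 0, 0]
    - [[0, 0, 0], 0, 0]
    - [[0, 0, 0], 0, 0]
    - [[0, 0, 0], 0, 0]
    - [[0, 0, 0.05], 0, 0]
    - [[0, 0, 0.1], 0, 0]
    - [[0, 0, 0.2], 0, 0]
    - [[0, 0, 0.2], 0, 0]
  newtons: 45

```text
t: 4.8
eef_pos: [0.4496, 0.2962, 0.1183]
ee_rot: [-1.576, 0.0, 2.409]
force: [0.6, 1.5, -5.4]
width: 0.0168
```

Request:
drive_tool:
  rows:
    - [[0, 0, 0.1], 0.05, 0]
    - [[0, 0, 0.25], 0.1, 0]
    - [[0, -0.05, 0.427], 0.2, 0]
    - [[0.06, -0.16, 0.427], 0.3, 0]
    - [[0.11, -0.28, 0.427], 0.39, 0]
    - [[0.16, -0.4, 0.427], 0.48, 0]
    - [[0.21, -0.52, 0.427], 0.57, 0]
    - [[0.26, -0.64, 0.427], 0.66, 0]
    - [[0.3, -0.75, 0.427], 0.75, 0]
    - [[0.34, -0.85, 0.427], 0.84, 0]
    - [[0.363, -0.904, 0.427], 0.93, 0]
    - [[0.363, -0.904, 0.427], 0.95, 0]

```text
t: 6.0
eef_pos: [0.5568, 0.0214, 0.2412]
ee_rot: [-1.573, -0.003, -2.38]
force: [-0.9, 0.3, -6.5]
width: 0.0169
```

Request:
drive_tool:
  rows:
    - [[0, 0, 0], 0, 0]
    - [[0, 0, 0], 0, 0]
    - [[0, 0, 0], 0, 0]

```text
t: 6.3
eef_pos: [0.5568, 0.0241, 0.243]
ee_rot: [-1.571, -0.001, -2.383]
force: [0.3, 0.3, -6.2]
width: 0.0168
```

```bash
cat > look2.py <<'E'
from fit import *
import sys
s=get_state(); e=s["eef_pos"]; print("tcp",e.round(4),s["ee_rot"].round(3),s["force"].round(1),"hb",e[2]-.056)
for n in("top","side"):
    p=grab(n); cv2.imwrite(f"pics/{n}_{sys.argv[1]}.png",p["img"][100:340,200:460].repeat(3,0)[:600].repeat(3,1)) 
    # rough colour-based lever end / lug check via overlay of model at the TCP-derived pose
    x=[e[0],e[1],s["ee_rot"][2]]; im=p["img"].copy()
    im=cv2.resize(im,None,fx=3,fy=3,interpolation=cv2.INTER_CUBIC)
    for P,z in [(P,e[2]-.056) for P in HEAD]:
        q=cv2.convexHull(np.array([px(p,X) for X in put(P,x,z)],np.float32)); cv2.polylines(im,[((q+.5)*3).astype(np.int32)],True,(0,0,255),1)
    c=[.5585,.0248,np.radians(-36.5)]
    for a,b in((-78,58),(102,238)): cv2.polylines(im,[((np.array([px(p,X) for X in put(arc(a,b),c)])+.5)*3).astype(np.int32)],True,(255,0,255),1)
    u=(px(p,[e[0],e[1],.16])*3).astype(int); a,b=max(u[0]-300,0),max(u[1]-270,0)
    cv2.imwrite(f"pics/{n}_{sys.argv[1]}.png",im[b:b+540,a:a+600])
E
python3 look2.py a
```

```text
tcp [0.5568 0.0241 0.243 ] [-1.571e+00 -1.000e-03 -2.383e+00] [ 0.3  0.3 -6.2] hb 0.1869581817549685
```

View pics/top_a.png

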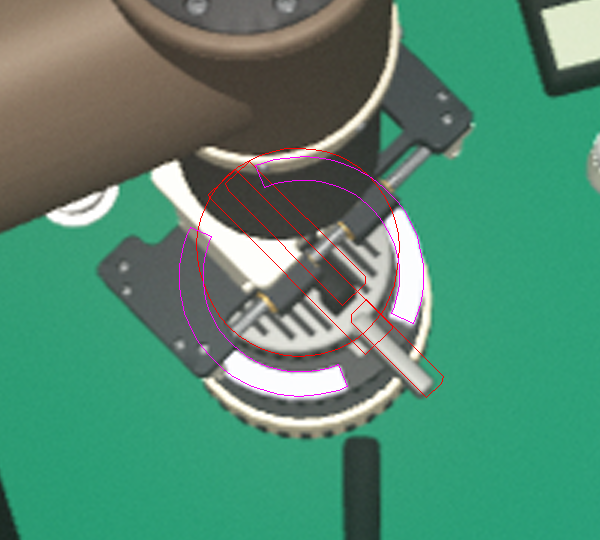

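View pics/side_a.png

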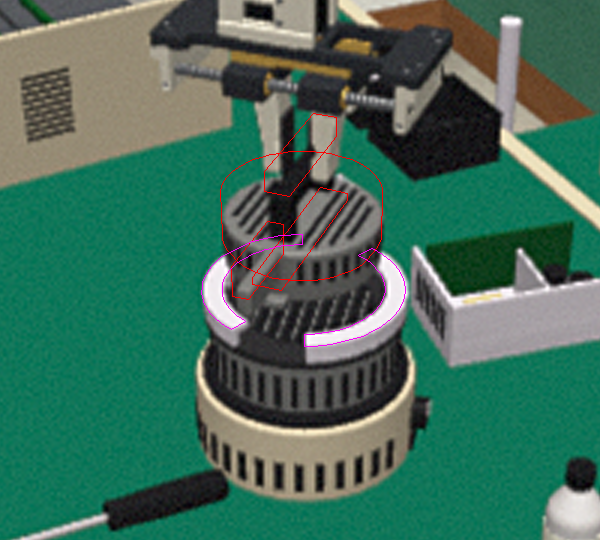

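```bash
python3 - <<'E'
from fit import *
p=grab("side"); q=grab("top"); out=[]
for n,p in(("s",p),("t",q)):
    for r in regions_of(p,"head")[:4]:
        m=r["pixels"]; c=np.argwhere(m).mean(0)[::-1]; print(n,r["confidence"],r["box"],c,m.sum())
    c=px(p,[.557,.024,.18]).astype(int)
    a=p["img"][c[1]-60:c[1]+70,c[0]-45:c[0]+45].copy()
    for r in regions_of(p,"head"):
        m=r["pixels"][c[1]-60:c[1]+70,c[0]-45:c[0]+45].astype(np.uint8)
    a=cv2.resize(a,None,fx=4.4,fy=4.4,interpolation=cv2.INTER_CUBIC)
    out.append(a)
cv2.imwrite("pics/c2.png",np.hstack(out))
E
```

```text
s 0.92 [138.9, 210.2, 208.9, 256.0] [179.96039604 234.89213132] 1919
s 0.75 [305.3, 167.0, 358.9, 221.5] [329.71826779 194.04230961] 2009
s 0.75 [202.2, 321.0, 297.4, 381.9] [253.6679711  352.95424443] 3322
t 0.94 [290.8, 192.0, 354.5, 250.5] [325.32322536 222.40868367] 1451
t 0.64 [393.0, 313.6, 458.7, 408.3] [425.28531073 350.36691777] 3186
```

View pics/c2.png

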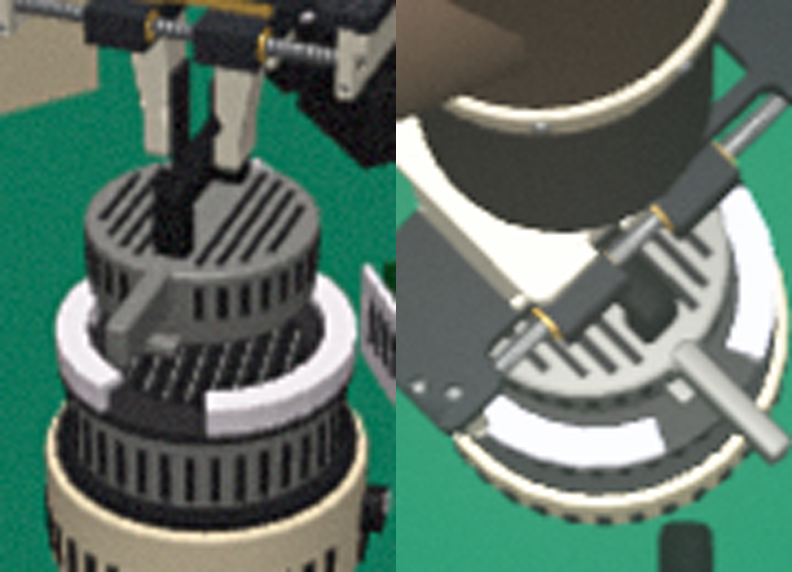

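```bash
cat > held.py <<'E'
from fit import *
from scipy.spatial.transform import Rotation as Ro
def held(x0,verbose=1):
    V=[]
    for n in("side","top"):
        p=grab(n); c=px(p,[x0[0],x0[1],x0[3]+.02]); best=None
        for r in regions_of(p,"head"):
            m=r["pixels"]; k=np.argwhere(m).mean(0)[::-1]
            if np.linalg.norm(k-c)<40: best=m; break
        if best is None: print(n,"none"); continue
        roi=tuple(int(v) for v in(c[0]-55,c[1]-60,c[0]+55,c[1]+60))
        w=np.ones((roi[3]-roi[1],roi[2]-roi[0]),np.float32)
        if n=="top":
            t=px(p,[x0[0],x0[1],x0[3]+.042]); v,u=np.mgrid[roi[1]:roi[3],roi[0]:roi[2]]
            w=((u>t[0]+8)&(v>t[1]+10)).astype(np.float32)
        V.append((p,best[roi[1]:roi[3],roi[0]:roi[2]].astype(np.float32),roi,w,n))
    def cost(x,split=False):
        R=Ro.from_euler("ZYX",[x[2],x[4],x[5]]).as_matrix(); o=np.array([x[0],x[1],x[3]]); e=[]
        for p,t,roi,w,n in V:
            d=draw(p,[[o+R@np.array(X) for X in P] for P in HEAD],roi=roi); e.append((np.abs(d-t)*w).sum()/(t*w).sum())
        e.append(3*(x[5]**2+.2*x[4]**2))
        return e if split else sum(e)
    x=np.array(x0+[0,0]); 
    for k in range(3):
        sm=np.vstack([x,x+np.diag([.006,.006,.06,.01,.08,.05])*(-1)**k]); x=minimize(cost,x,method="Nelder-Mead",options=dict(initial_simplex=sm,xatol=1e-4,fatol=1e-4,maxiter=300)).x
    print("head xyz",x[[0,1,3]].round(4),"yaw",np.degrees(x[2]).round(1),"pitch,roll",np.degrees(x[4:]).round(1),"cost",np.round(cost(x,True),3)); return x
if __name__=="__main__":
    s=get_state(); e=s["eef_pos"]; held([e[0],e[1],s["ee_rot"][2],e[2]-.06])
E
python3 held.py
```

```text
head xyz [0.5592 0.0284 0.1649] yaw -136.1 pitch,roll [-1.8  2.3] cost [0.083 0.073 0.005]
```

```bash
python3 - <<'E'
from h import *
p=grab("side"); s=get_state(); e=s["eef_pos"]; c=px(p,[.557,.024,.18]).astype(int)
f=lambda X:((px(p,X)-(c-[45,60]))*4.4).round()
yaw=s["ee_rot"][2]; j=np.array([-np.sin(yaw),np.cos(yaw),0])
print("tcp",f(e),"tips",f(e+j*.015),f(e-j*.015), "tips20up",f(e+j*.015+[0,0,.02]))
h=np.array([.5592,.0284,.1649]); d=np.array([np.cos(yaw),np.sin(yaw),0])
for z in(.064,.08): print("bar ends",f(h+d*.046+[0,0,z]),f(h-d*.046+[0,0,z]))
E
```

```text
tcp [199. 154.] tips [228. 160.] [171. 149.] tips20up [228. 123.]
bar ends [163. 221.] [232. 133.]
bar ends [163. 192.] [233. 105.]
```

Request:
drive_tool:
  rows:
    - [[0, -0.007, 0], 0, 0]
    - [[0, -0.007, -0.01], 0, 0]
    - [[0, -0.007, -0.02], 0, 0]
    - [[0, -0.007, -0.03], 0, 0]
    - [[0, -0.007, -0.04], 0, 0]
    - [[0, -0.007, -0.05], 0, 0]
    - [[0, -0.007, -0.06], 0, 0]
    - [[0, -0.007, -0.07], 0, 0]
    - [[0, -0.007, -0.08], 0, 0]
    - [[0, -0.007, -0.08], 0, 0]
    - [[0, -0.007, -0.08], 0, 0]

```text
t: 8.05
eef_pos: [0.5572, 0.0215, 0.2197]
ee_rot: [-1.571, -0.0, -2.383]
force: [0.8, -0.1, -4.8]
width: 0.0167
```

```bash
python3 - <<'E'
from held import *
s=get_state(); e=s["eef_pos"]; print(e,s["force"]);held([e[0],e[1],s["ee_rot"][2],e[2]-.076])
E
```

```text
[0.55722589 0.02153379 0.21967059] [ 0.77429445 -0.10953113 -4.81658133]
head xyz [0.5576 0.0256 0.1426] yaw -136.3 pitch,roll [-1.5  0.3] cost [0.12  0.076 0.001]
```

Request:
drive_tool:
  rows:
    - [[0, 0, -0.005], 0, 0]
    - [[0, 0, -0.01], 0, 0]
    - [[0, 0, -0.015], 0, 0]
    - [[0, 0, -0.02], 0, 0]
    - [[0, 0, -0.025], 0, 0]
    - [[0, 0, -0.03], 0, 0]
    - [[0, 0, -0.03], 0, 0]
    - [[0, 0, -0.03], 0, 0]

```text
t: 9.05
eef_pos: [0.5572, 0.0215, 0.2107]
ee_rot: [-1.571, 0.0, -2.382]
force: [0.6, -0.3, -6.3]
width: 0.0168
```

No contact yet; continue gently.

Request:
drive_tool:
  rows:
    - [[0, 0, -0.004], 0, 0]
    - [[0, 0, -0.008], 0, 0]
    - [[0, 0, -0.012], 0, 0]
    - [[0, 0, -0.016], 0, 0]
    - [[0, 0, -0.016], 0, 0]
    - [[0, 0, -0.016], 0, 0]

```text
t: 9.65
eef_pos: [0.5571, 0.0215, 0.2061]
ee_rot: [-1.571, -0.0, -2.382]
force: [-2.1, 0.8, -2.1]
width: 0.0166
```

Request:
drive_tool:
  rows:
    - [[0, 0, -0.003], 0, 0]
    - [[0, 0, -0.006], 0, 0]
    - [[0, 0, -0.009], 0, 0]
    - [[0, 0, -0.009], 0, 0]

```text
t: 10.05
eef_pos: [0.5572, 0.0215, 0.2059]
ee_rot: [-1.569, 0.001, -2.382]
force: [-9.7, 1.6, 16.7]
width: 0.0169
```

```bash
python3 - <<'E'
from held import *
s=get_state(); e=s["eef_pos"]; print(e,s["force"]);held([e[0],e[1],s["ee_rot"][2],e[2]-.076])
E
python3 look2.py b
```

```text
[0.55722461 0.02147304 0.20593227] [-9.70062038  1.57967338 16.73474559]
head xyz [0.5589 0.0252 0.1296] yaw -136.7 pitch,roll [-1.8  1.6] cost [0.144 0.055 0.003]
tcp [0.5572 0.0215 0.2059] [-1.569e+00  1.000e-03 -2.382e+00] [-10.6   2.2  16.8] hb 0.1499374734391269
```

Request:
drive_tool:
  rows:
    - [[0, 0, 0.005], 0, 0]
    - [[0, 0, 0.005], 0, 0.6]
    - [[0, 0, 0.005], 0, 0.6]
    - [[0, 0, 0.005], 0, 0.6]
    - [[0, 0, 0.005], 0, 0.6]
    - [[0, 0, 0.005], 0, 0.6]
    - [[0, 0, 0.005], 0, 0.6]
    - [[0, 0, 0.005], 0, 0.6]
    - [[0, 0, 0.005], 0, 0.6]

```text
t: 11.25
eef_pos: [0.5572, 0.0215, 0.2047]
ee_rot: [-1.571, -0.0, -2.383]
force: [-0.4, -0.7, 0.4]
width: 0.0526
```

```bash
python3 - <<'E'
from held import *
s=get_state(); e=s["eef_pos"]; print(e,s["force"],s["width"]);held([.5585,.0246,s["ee_rot"][2],.13])
E
python3 look2.py b
```

```text
[0.55722902 0.021521   0.20465163] [-0.44433695 -0.69517482  0.37292738] 0.05260653792706505
head xyz [0.559  0.0258 0.1289] yaw -136.6 pitch,roll [-1.4  0.8] cost [0.096 0.041 0.001]
tcp [0.5572 0.0215 0.2047] [-1.571  0.    -2.383] [ 0.6 -0.3  0.1] hb 0.14868376711648365
```

View pics/side_b.png

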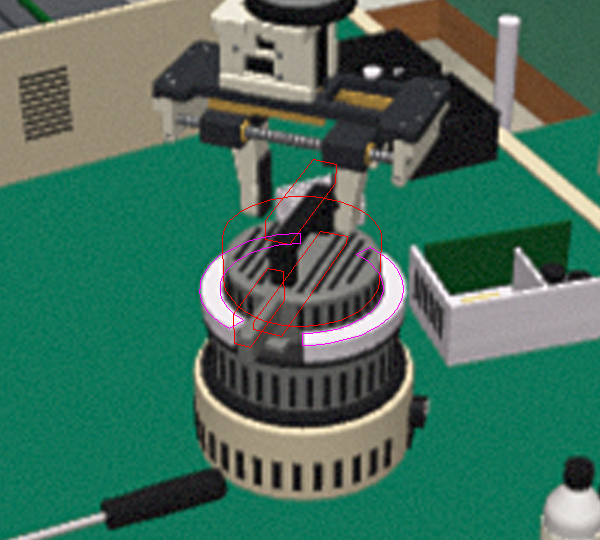

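Request:
drive_tool:
  rows:
    - [[0.005, 0.01, -0.01], 0, 0.6]
    - [[0.005, 0.01, -0.03], 0, 0.6]
    - [[0.005, 0.01, -0.045], 0, 0.6]
    - [[0.005, 0.01, -0.055], 0, 0.6]
    - [[0.005, 0.01, -0.055], 0, 0.6]
    - [[0.005, 0.01, -0.055], 0, 0.6]

```text
t: 12.15
eef_pos: [0.5587, 0.0245, 0.1881]
ee_rot: [-1.571, -0.0, -2.382]
force: [0.5, -0.7, 0.3]
width: 0.0521
```

Request:
drive_tool:
  rows:
    - [[0, 0, 0], 0, 0]
    - [[0, 0, 0], 0, 0]
    - [[0, 0, 0], 0, 0]
    - [[0, 0, 0], 0, 0]
    - [[0, 0, 0], 0, 0]
    - [[0, 0, 0], 0, 0]
    - [[0, 0, 0], 0, 0]
    - [[0, 0, 0], 0, 0]
    - [[0, 0, 0], 0, 0]
    - [[0, 0, 0], 0, 0]

```text
t: 13.15
eef_pos: [0.559, 0.0245, 0.1883]
ee_rot: [-1.57, 0.0, -2.382]
force: [2.6, -1.8, -0.2]
width: 0.0174
```

Request:
drive_tool:
  rows:
    - [[0, 0, 0], -0.05, 0]
    - [[0, 0, 0], -0.1, 0]
    - [[0, 0, 0], -0.15, 0]
    - [[0, 0, 0], -0.2, 0]
    - [[0, 0, 0], -0.25, 0]
    - [[0, 0, 0], -0.3, 0]
    - [[0, 0, 0], -0.3, 0]

```text
t: 13.85
eef_pos: [0.5584, 0.0249, 0.1883]
ee_rot: [-1.571, -0.0, -2.855]
force: [-0.0, 0.1, 1.8]
width: 0.0176
```

Turning freely.

Request:
drive_tool:
  rows:
    - [[0, 0, 0], -0.06, 0]
    - [[0, 0, 0], -0.12, 0]
    - [[0, 0, 0], -0.18, 0]
    - [[0, 0, 0], -0.24, 0]
    - [[0, 0, 0], -0.3, 0]
    - [[0, 0, 0], -0.36, 0]
    - [[0, 0, 0], -0.42, 0]
    - [[0, 0, 0], -0.48, 0]
    - [[0, 0, 0], -0.48, 0]

```text
t: 14.75
eef_pos: [0.5586, 0.0248, 0.1883]
ee_rot: [-1.571, -0.0, 2.676]
force: [-0.0, 0.4, 1.8]
width: 0.0178
```

```bash
python3 -c "
from station import *
s=get_state();print(s['moment'],s['force'],s['ee_rot'])"
```

```text
[ 0.19819112 -0.00360624 -0.17828185] [-0.04434741  0.43589842  1.833734  ] [-1.57108572e+00 -1.87419211e-04  2.67608978e+00]
```

Request:
drive_tool:
  rows:
    - [[0, 0, 0], -0.03, 0]
    - [[0, 0, 0], -0.06, 0]
    - [[0, 0, 0], -0.09, 0]
    - [[0, 0, 0], -0.11, 0]
    - [[0, 0, 0], -0.13, 0]
    - [[0, 0, 0], -0.13, 0]

```text
t: 15.35
eef_pos: [0.5588, 0.0248, 0.1883]
ee_rot: [-1.571, 0.0, 2.476]
force: [-0.2, 1.0, 1.2]
width: 0.0175
```

```bash
python3 -c "
from station import *
s=get_state();print(s['moment'],s['force'],s['ee_rot'])"
```

```text
[ 0.48062657 -0.0824159   0.74110441] [-0.22622531  0.98716408  1.24482194] [-1.57120333e+00  2.06622504e-04  2.47580201e+00]
```

Request:
drive_tool:
  rows:
    - [[0, 0, 0], -0.015, 0]
    - [[0, 0, 0], -0.03, 0]
    - [[0, 0, 0], -0.03, 0]

```text
t: 15.65
eef_pos: [0.5587, 0.0249, 0.1883]
ee_rot: [-1.571, -0.0, 2.425]
force: [-1.0, 3.2, 3.0]
width: 0.018
```

```bash
python3 -c "
from station import *
s=get_state();print(s['moment'],s['force'],s['ee_rot'])"
```

```text
[1.11979717 0.30159348 1.31190687] [-1.02579706  3.1914326   3.03463281] [-1.57101486e+00 -6.39584011e-05  2.42487685e+00]
```

Request:
drive_tool:
  rows:
    - [[0, 0, 0], 0, 0.7]
    - [[0, 0, 0], 0, 0.7]
    - [[0, 0, 0], 0, 0.7]
    - [[0, 0, 0], 0, 0.7]
    - [[0, 0, 0], 0, 0.7]
    - [[0, 0, 0], 0, 0.7]
    - [[0, 0, 0], 0, 0.7]
    - [[0, 0, 0.05], 0, 0.7]
    - [[0, 0, 0.15], 0, 0.7]
    - [[0, 0, 0.3], 0, 0.7]
    - [[0, 0, 0.45], 0, 0.7]
    - [[0, 0, 0.45], 0, 0.7]

```text
t: 16.85
eef_pos: [0.5614, 0.0246, 0.3303]
ee_rot: [-1.579, 0.007, 2.425]
force: [0.5, -0.1, 1.1]
width: 0.0615
```

Request:
drive_tool:
  rows:
    - [[0, 0.12, 0.1], 0, 0.7]
    - [[0, 0.25, 0.1], 0, 0.7]
    - [[0, 0.4, 0.1], 0, 0.7]
    - [[0, 0.55, 0.1], 0, 0.7]
    - [[0, 0.7, 0.1], 0, 0.7]
    - [[0, 0.8, 0.1], 0, 0.7]
    - [[0, 0.8, 0.1], 0, 0.7]
    - [[0, 0.8, 0.1], 0, 0.7]

```text
t: 17.65
eef_pos: [0.5585, 0.2653, 0.3526]
ee_rot: [-1.57, -0.0, 2.426]
force: [-0.0, 0.2, 0.3]
width: 0.0614
```

```bash
cat > fin.py <<'E'
from fit import *
x0=[.5588,.025,np.radians(142)]
for n in("top","side"):
    p=grab(n); c=px(p,[.5588,.025,.16])
    for r in regions_of(p,"head"):
        m=r["pixels"]; k=np.argwhere(m).mean(0)[::-1]
        if np.linalg.norm(k-c)<30:
            x,f=fithead(p,m,x0,.13); print(n,x.round(4),np.degrees(x[2]).round(1),round(f,3),r["confidence"]); break
    im=p["img"][int(c[1])-90:int(c[1])+90,int(c[0])-65:int(c[0])+65]; cv2.imwrite(f"pics/f_{n}.png",cv2.resize(im,None,fx=3,fy=3,interpolation=cv2.INTER_CUBIC))
cv2.imwrite("pics/fin.png",np.hstack([cv2.imread("pics/f_top.png"),cv2.imread("pics/f_side.png")]))
E
python3 fin.py
```

```text
top [0.5565 0.0277 2.503 ] 143.4 0.033 0.73
side [0.5597 0.028  2.5052] 143.5 0.095 0.66
```

View pics/fin.png

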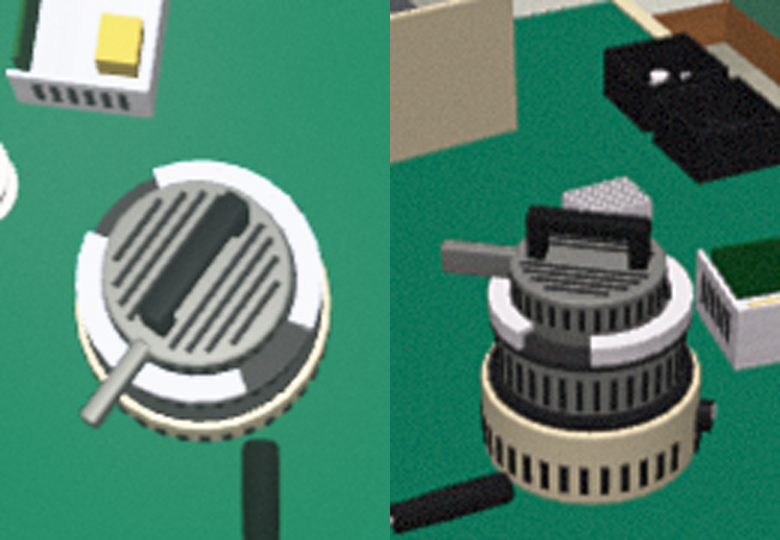

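```bash
python3 -c "
from station import *
job_done()"
```

```text
the job is handed in; nothing more can be done
```

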